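# Tip the glasses case onto its mat

### The arm

A 6-joint arm with a two-finger parallel gripper is mounted at the origin on the work surface. World frame = base frame: x ahead of the robot, y to its left, z up, the work surface at z = 0. Lengths are in m, angles in rad, forces in N, time in s.
With the tool pointing down it reaches from about 0.35 to 0.8 m from the base axis. Payload 7.3 kg.
Tool frame: the origin (TCP) lies on the mounting face of the last link; the fingertips stand 173 mm ahead of it and the grasp point (between the pads) lies 155 mm ahead of it; z points along the fingers, y is the direction in which the jaws open and shut (so a half turn about z gives the same grasp; the last joint's range is limited). The gripper opens to 85 mm and grips with 20 to 120 N. Pads are 22 mm wide; open, the fingers measure 114 mm over their backs; the gripper's body (76 mm by 85 mm) begins 54 mm behind the grasp point. The pads swing forward as they close: fully open they stand 13 mm farther back than shut.
Start: joints at [1.133, 0.342, 1.524, -0, 1.275, -0.146], TCP at [0.151, 0.503, 0.405] pointing down, gripper open.
Joint ranges: [-2.53, 2.53], [-0.77, 2.02], [0.04, 2.7], [-1, 4.14], [0.28, 2.66], [-3.11, 3.11]. Speed limits (rad/s): [2.57, 2.57, 3.14, 3.14, 3.14, 3.14].

### API

Orientations are given as [roll, pitch, yaw] about the fixed x, y, z axes, in that order (R = Rz(yaw) Ry(pitch) Rx(roll)).
In Python, from plant import get_obs, capture, camera_info, hand_in gives the robot as it stands.
- The arm moves only by the tool move_arm, never from a script. Its argument "deltas" is a list that holds one entry, the list of rows, each a list of 4 numbers: the shift along the tool's x, y, z in cm, then the turn about the tool's z in rad. In form: [[[x, y, z, roll], ...]]. A call has 1 to 5 rows; each row is the pose to reach, as a shift and turn from the pose commanded when the call began, along the tool's axes at that moment; what a row does not reach only later rows make up. A row lasts 1/8 s, in which the tool goes at most 62.5 mm and 10.7 degrees, less where a joint would pass 70% of its speed; a pose out of reach is approached as far as the arm can. A call with a gripper value outside its range is refused whole. "grip" is the finger opening in cm, from 0 to 8.54, set as the call begins (left out, the last holds). The fingers move at their own pace and stop on an object; "grip_force" is the grip in N (left out, the last holds). Time passes only in rows, so rows that repeat a pose let the fingers close. It gives the time, the measured TCP pose, the force and the opening at its end, in the units of the state.
- get_obs(): the state, without advancing time (a new reading comes with each control period).
- capture(name): name is "side" or "top" or "wrist"; returns the picture (480x640x3 uint8, blue, green, red); there is no depth.
- camera_info(name): a dict with "intrinsics" (3x3 intrinsics, pixels), "dist_coeffs" ([k1, k2, p1, p2, k3] as OpenCV has them; the pictures are not rectified), "R" (3x3) and "t" (3): a world point X has camera coordinates R X + t. Camera axes: x right, y down, z forward; pixel columns grow to the right and rows downward; lengths in m; the calibration is good to about 2 mm. A picture is of the moment at which its call begins: read the wrist's pose just before it. camera_info takes no time and is no camera call; for the wrist camera it gives the pose at the moment of the call.
- hand_in(): hands the job in, once; it reports no verdict.
The state is a dict: "time_s": time; "q": joint angles; "joint_vel": joint speeds; "tau": joint torques, N m; "tool_pos": TCP position; "ee_rot": TCP orientation; "force": force on the tool from outside, world axes, zero at the start; "ft_torque": the same for the moment, N m; "opening": opening from 0.0 (shut) to 1.0 (fully open).
Only numpy, scipy, OpenCV 4.12 (cv2) and the standard library are available. Lean on these libraries where they do the work, as an engineer would, in place of code of your own. Each camera call takes 0.05 s, during which the arm holds its last target.

### The job

Slide the black garage fob completely off the cork mat onto the bare marble, and only then tip over the grey glasses case that stands at the end of the mat so that it falls flat and lies wholly inside the white outline. Only push with the fingers: do not grip, lift or strike the case or the fob, and leave everything else on the console where it is.

Things in the scene. Friction and masses are not known exactly. Their poses are not given: they have to be found in the camera images.
- mat: Fixed cork mat, 260 x 130 mm and 2 mm thick, with a thin white rectangle outlined on it. Origin at the marble surface, under the centre of the white rectangle; x runs along the mat away from the end where the case stands, z up. The mat reaches from x = -145 to +115 mm and y = -65 to +65 mm.
- zone (a point): Centre of the white rectangle, on the mat's top; same axes as the mat. The rectangle's outer edges are at x = -100 and +100 mm, y = -50 and +50 mm.
- case: Grey hard glasses case standing upright on one end on the mat, 160 mm tall, 42 mm thick along its x, 62 mm broad along its y, edges rounded 4 mm, about 0.16 kg. Origin at the centre of the end it stands on; z up along its length, x square to its broad face and pointing (within 3 degrees) along the mat's x, towards the outline. A clean topple in its +x lands it within the outline.
- case_edge (a point): Middle of the case's lower edge on its +x side, 21 mm from its origin along x: the edge it turns about as it topples. Pushed in +x near its top the case tips without sliding, and falls by itself once its top has moved about 45 mm.
- case_foot_l (a point): Point on the case, midway through its 42 mm thickness: foot, +y side (31 mm from the origin along y).
- case_foot_r (a point): Point on the case, midway through its 42 mm thickness: foot, -y side.
- case_top_l (a point): Point on the case, midway through its 42 mm thickness: top, +y side (160 mm above the foot).
- case_top_r (a point): Point on the case, midway through its 42 mm thickness: top, -y side.
- fob: Round black plastic garage door fob, a disc of 44 mm diameter and 12 mm thick, about 40 g, lying flat on the mat inside the white outline, with two small buttons on top. Origin at the centre of its underside.
- tray: Bystander: brushed aluminium key tray, 170 x 120 mm, 18 mm high, loose. Origin at the centre of its underside.
- key: Bystander: house key with a green silicone head, 60 mm long, lying in the tray.
- vase: Bystander: small blue ceramic vase, 125 mm tall, 72 mm across. Origin at the centre of its underside.
- candle: Bystander: amber jar candle with a wooden lid, 80 mm tall, 68 mm across. Origin at the centre of its underside.
- book: Bystander: green paperback lying flat, 180 x 115 x 22 mm.
- carton: Bystander: small cardboard carton, 90 x 70 x 60 mm.

How it is judged:
By the outcome, as a careful person would: the job done as asked, in the order asked, and still so for the second after the job is handed in, with the robot touching nothing.
It also fails if it takes over 45 s, if anything falls off the work surface, if the arm or the gripper's body presses on something with over 40 N, if the wrist force passes 120 N, or if a joint passes its speed limit or range.

## Working session

There is one attempt and no reset: what is moved stays moved. The work goes in short steps, Python scripts to look and compute and a tool call to move; the robot and the scene stay as the last step left them, time stands still between calls to the robot, and variables do not carry over. Pictures are saved under pics/ and viewed, and the job is handed in when it is done.

Besides the shell and the picture viewer there is one more tool, called after ">>>" as name(argument=value, ...), one argument or row to a line, values as JSON. move_arm: Moves the arm, as the interface text tells. Its arguments: {"type":"object","properties":{"deltas":{"type":"array"},"grip":{"type":"number"},"grip_force":{"type":"number"}},"required":["deltas"]}

```bash
mkdir -p pics; ls
python3 - <<'E'
from plant import *
import cv2, numpy as np
o=get_obs(); print({k:np.round(v,3).tolist() for k,v in o.items()})
for n in ["side","top","wrist"]:
    im=capture(n); cv2.imwrite(f"pics/{n}0.png",im)
    c=camera_info(n); print(n,{k:np.round(v,4).tolist() for k,v in c.items()})
E
```

```text
pics
{'time_s': 0.0, 'q': [1.133, 0.343, 1.525, 0.0, 1.275, -0.146], 'joint_vel': [-0.001, -0.001, -0.0, 0.001, 0.001, 0.001], 'tau': [0.001, -43.367, -24.602, 0.0, 0.008, -0.0], 'tool_pos': [0.151, 0.503, 0.404], 'ee_rot': [-3.14, -0.0, 2.85], 'force': [-0.494, -0.002, 0.021], 'ft_torque': [-0.016, -0.006, 0.039], 'opening': 1.0}
side {'intrinsics': [[578.5169, 0.0, 314.0799], [0.0, 578.5169, 240.5194], [0.0, 0.0, 1.0]], 'dist_coeffs': [-0.1269, 0.0, 0.0, 0.0, 0.0], 'R': [[0.9856, -0.1679, -0.0203], [-0.1246, -0.6396, -0.7585], [0.1144, 0.7501, -0.6513]], 't': [-0.46, 0.1215, 1.3901]}
top {'intrinsics': [[434.1968, 0.0, 322.973], [0.0, 434.1968, 239.0573], [0.0, 0.0, 1.0]], 'dist_coeffs': [-0.0949, 0.0, 0.0, 0.0, 0.0], 'R': [[-0.0257, -0.9996, 0.0102], [-0.9809, 0.0232, -0.1932], [0.1929, -0.0149, -0.9811]], 't': [-0.0266, 0.4833, 1.0175]}
wrist {'intrinsics': [[361.5902, 0.0, 320.2003], [0.0, 361.5902, 246.2976], [0.0, 0.0, 1.0]], 'dist_coeffs': [0.017, 0.0, 0.0, 0.0, 0.0], 'R': [[0.2882, 0.9576, -0.0017], [0.9252, -0.278, 0.2582], [0.2467, -0.076, -0.9661]], 't': [-0.5238, -0.0335, 0.3776]}
```

View pics/side0.png

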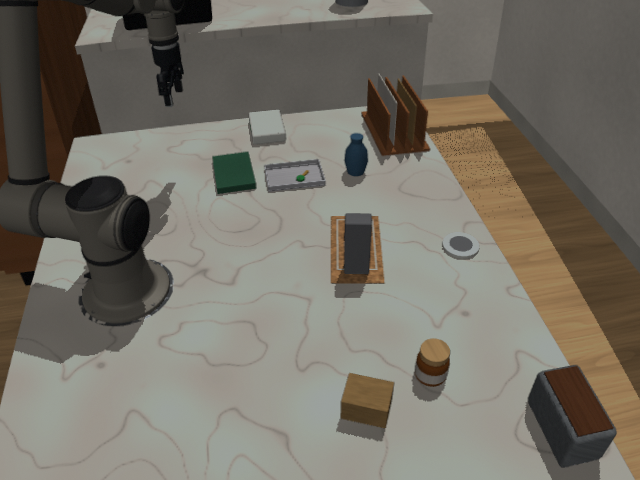

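View pics/top0.png

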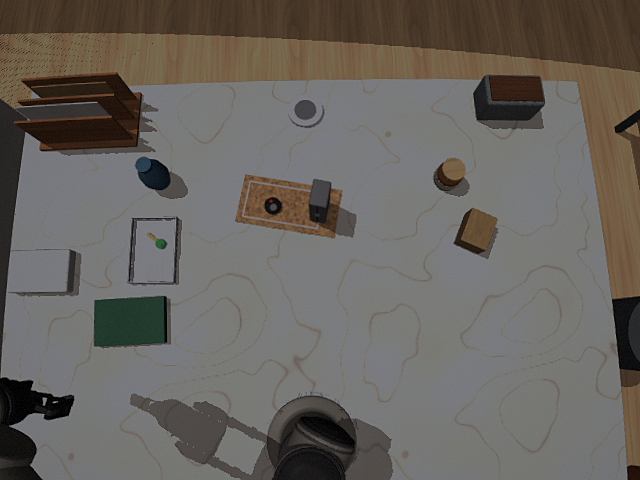

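View pics/wrist0.png

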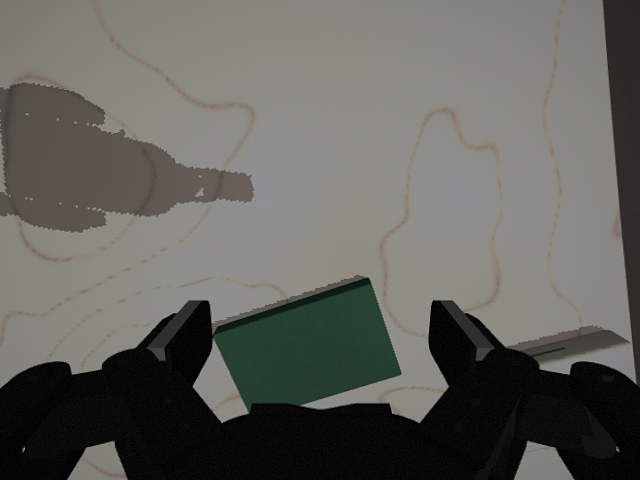

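```bash
cat > h.py <<'E'
import cv2, numpy as np
from plant import *
def ray(n,px,ci=None):
    c=ci or camera_info(n); K=np.array(c["intrinsics"]);d=np.array(c["dist_coeffs"],float);R=np.array(c["R"]);t=np.array(c["t"])
    p=cv2.undistortPoints(np.array(px,float).reshape(-1,1,2),K,d).reshape(-1,2)
    dirs=np.c_[p,np.ones(len(p))]@R
    return -R.T@t, dirs
def onplane(n,px,z,ci=None):
    o,d=ray(n,px,ci); return o+d*((z-o[2])/d[:,2])[:,None]
def proj(n,X,ci=None):
    c=ci or camera_info(n);R=np.array(c["R"])
    return cv2.projectPoints(np.array(X,float).reshape(-1,1,3),cv2.Rodrigues(R)[0],np.array(c["t"],float),np.array(c["intrinsics"]),np.array(c["dist_coeffs"],float))[0].reshape(-1,2)
E
python3 - <<'E'
from h import *
a=cv2.imread("pics/top0.png"); s=cv2.imread("pics/side0.png")
A=cv2.resize(a[165:245,230:350],None,fx=6.6,fy=6.6,interpolation=cv2.INTER_CUBIC)[:,:800]
B=cv2.resize(s[200:290,310:400],None,fx=6.6,fy=6.6,interpolation=cv2.INTER_CUBIC)
cv2.imwrite("pics/tc.png",A);cv2.imwrite("pics/sc.png",B)
for n,im in (("top",a),("side",s)):
    h=cv2.cvtColor(im,cv2.COLOR_BGR2HSV)
    m=cv2.inRange(h,(5,90,60),(20,255,255))
    k,l,st,c=cv2.connectedComponentsWithStats(cv2.morphologyEx(m,cv2.MORPH_CLOSE,np.ones((9,9))))
    for i in range(1,k):
        if st[i,4]>300: 
            cn=cv2.findContours((l==i).astype('uint8'),0,2)[0][0]
            print(n,st[i].tolist(),c[i].round(1), cv2.boxPoints(cv2.minAreaRect(cn)).round(1).tolist())
E
```

```text
top [0, 0, 640, 299, 62451] [355.6  61.7] [[-0.0, 0.0], [639.0, 0.0], [639.0, 298.0], [0.0, 298.0]]
top [440, 158, 25, 24, 446] [452.5 169.8] [[440.0, 158.0], [464.0, 158.0], [464.0, 181.0], [440.0, 181.0]]
top [235, 175, 107, 63, 3861] [284.2 205.9] [[234.8000030517578, 221.0], [242.6999969482422, 173.60000610351562], [341.5, 190.10000610351562], [333.6000061035156, 237.39999389648438]]
top [461, 208, 36, 43, 952] [478.6 228.9] [[459.3999938964844, 240.39999389648438], [471.8999938964844, 207.60000610351562], [498.0, 217.5], [485.5, 250.3000030517578]]
top [620, 369, 20, 98, 1540] [631.3 414.2] [[620.0, 369.0], [639.0, 369.0], [639.0, 466.0], [620.0, 466.0]]
side [362, 75, 278, 405, 35331] [544.7 255.4] [[340.8999938964844, 97.0], [459.8999938964844, 13.399999618530273], [738.2999877929688, 409.1000061035156], [619.4000244140625, 492.79998779296875]]
side [331, 216, 53, 67, 1825] [354.1 254.7] [[331.0, 216.0], [383.0, 216.0], [383.0, 282.0], [331.0, 282.0]]
side [0, 265, 36, 138, 2189] [ 10.2 315.1] [[-31.899999618530273, 393.79998779296875], [3.4000000953674316, 256.8999938964844], [35.29999923706055, 265.1000061035156], [0.0, 402.0]]
side [416, 339, 34, 48, 1147] [432.5 360.8] [[408.70001220703125, 378.70001220703125], [424.8999938964844, 334.20001220703125], [454.6000061035156, 344.8999938964844], [438.3999938964844, 389.5]]
side [341, 373, 53, 55, 2164] [366.6 399.9] [[337.79998779296875, 417.70001220703125], [347.6000061035156, 372.0], [394.6000061035156, 382.1000061035156], [384.79998779296875, 427.79998779296875]]
```

View pics/tc.png

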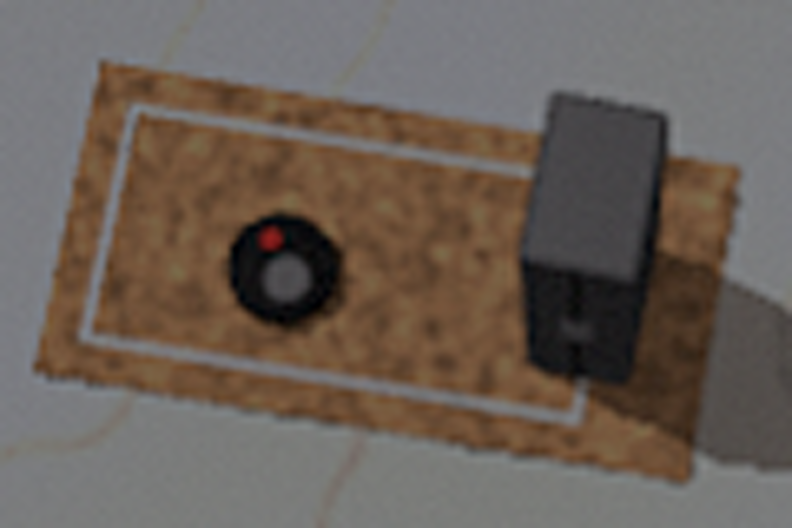

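View pics/sc.png

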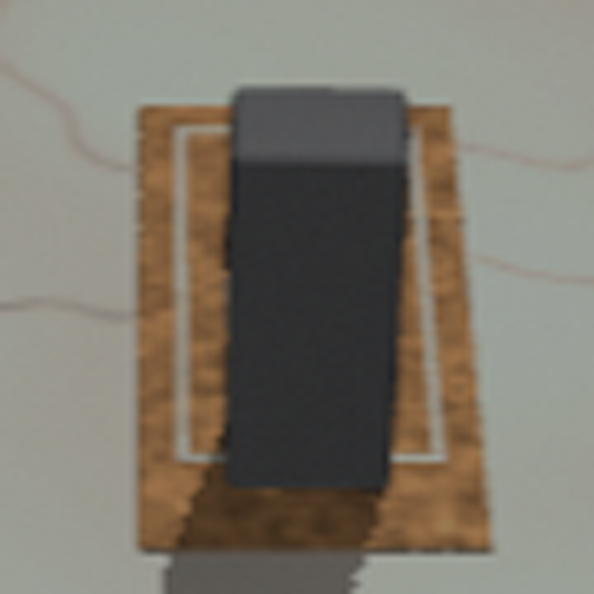

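Run:
```python
from h import *
f=lambda p,o:(np.array(p,float)+.5)/6.6-.5+np.array(o)
T=lambda p:f(p,(230,165)); S=lambda p:f(p,(310,200))
np.set_printoptions(precision=4,suppress=True)
mt=onplane("top",T([(100,62),(739,168),(690,482),(36,373)]),.002)  # +x-y? corners
ms=onplane("side",S([(140,106),(449,106),(493,550),(139,550)]),.002)
print(mt,"\n",ms)
def quad(mt,name):
    # order around
    c=mt.mean(0); d=[np.linalg.norm(mt[i]-mt[(i+1)%4]) for i in range(4)]; print(name,c,d)
quad(mt,"top");quad(ms,"side")
print("fob top",onplane("top",T([(285,270)]),.014-.003))
ct=onplane("top",T([(552,93),(667,115),(638,278),(522,255)]),.162);print("case top",ct);quad(ct,"ct")
cs=onplane("side",S([(235,90),(405,90),(405,163),(235,163)]),.162);print(cs);quad(cs,"cs")
print("foot -x edge side",onplane("side",S([(228,485),(388,487)]),.002))
print("foot top view near face",onplane("top",T([(530,372),(628,382)]),.002))
```

```text
[[ 0.6717  0.1632  0.002 ]
 [ 0.6212 -0.0913  0.002 ]
 [ 0.4945 -0.0679  0.002 ]
 [ 0.5441  0.1868  0.002 ]] 
 [[ 0.5456  0.1885  0.002 ]
 [ 0.672   0.1637  0.002 ]
 [ 0.6224 -0.0933  0.002 ]
 [ 0.4956 -0.0687  0.002 ]]
top [0.5829 0.0477 0.002 ] [np.float64(0.2594656063750702), np.float64(0.12883291202162403), np.float64(0.25946156347729554), np.float64(0.12981107335397643)]
side [0.5839 0.0476 0.002 ] [np.float64(0.12879755638421117), np.float64(0.2617439816395114), np.float64(0.1292280572685737), np.float64(0.2620247562579571)]
fob top [[0.5809 0.0881 0.011 ]]
case top [[ 0.5988 -0.0184  0.162 ]
 [ 0.59   -0.0573  0.162 ]
 [ 0.5328 -0.0459  0.162 ]
 [ 0.5417 -0.0071  0.162 ]]
ct [ 0.5658 -0.0322  0.162 ] [np.float64(0.03990881904631357), np.float64(0.058326120227281106), np.float64(0.03980171603662182), np.float64(0.05813136778683087)]
[[ 0.5417 -0.0087  0.162 ]
 [ 0.6003 -0.0201  0.162 ]
 [ 0.5905 -0.0596  0.162 ]
 [ 0.5333 -0.0485  0.162 ]]
cs [ 0.5664 -0.0342  0.162 ] [np.float64(0.05966116539374382), np.float64(0.04071295358579511), np.float64(0.058279338213859964), np.float64(0.04068859807310872)]
foot -x edge side [[ 0.5345 -0.0414  0.002 ]
 [ 0.5927 -0.0537  0.002 ]]
foot top view near face [[ 0.5398 -0.0067  0.002 ]
 [ 0.5349 -0.0449  0.002 ]]
```

The top view shows the fob at about px (273,206) and the case standing at the right end of the mat, around (319,200). The side view confirms the mat and case positions to about 2 mm. I'll push the fob across the mat towards the robot, cradled against two slightly open fingertips.

>>> move_arm(
  deltas=[
    [[-3,-1.4,0,0],[-8,-3.7,0,0],[-13.5,-6.2,0,0],[-19,-8.7,0,0],[-24.5,-11.2,0,0]],
  ],
  grip=2.5,
  grip_force=20,
)

```text
time_s: 0.78
tool_pos: [0.3546, 0.3236, 0.4047]
ee_rot: [3.141, -0.0, 2.85]
force: [0.5, 0.0, 0.2]
opening: 0.295
```

>>> move_arm(
  deltas=[
    [[-5.5,-2.5,0,0],[-11,-5,0,0],[-16.5,-7.5,0,0],[-22,-10,0,0],[-26,-12,0,0]],
  ],
)

```text
time_s: 1.4
tool_pos: [0.5695, 0.1333, 0.4042]
ee_rot: [-3.141, -0.0, 2.848]
force: [0.6, 0.4, 0.5]
opening: 0.291
```

```bash
cat >> h.py <<'E'
MO=np.array([.5863,.0624]); MX=np.array([.194,.981]); MY=np.array([-.981,.194])
from scipy.spatial.transform import Rotation as Ro
def goal(mx,my,z,yaw):
    o=get_obs(); R=Ro.from_euler('xyz',o['ee_rot']).as_matrix()
    w=np.r_[MO+mx*MX+my*MY,z]-o['tool_pos']
    dy=(yaw-o['ee_rot'][2]+np.pi)%(2*np.pi)-np.pi
    print('t',round(o['time_s'],2),'pos',np.round(o['tool_pos'],4),'rot',np.round(o['ee_rot'],3),'F',np.round(o['force'],1),'open',round(o['opening'],3))
    d=np.array(o['tool_pos'][:2])-MO; print('mat',np.round([d@MX,d@MY],4),'delta cm',np.round(100*R.T@w,2),'roll',round(-dy,3))
E
python3 -c "
from h import *
goal(.024,-.045,.25,2.946)"
```

```text
t 1.4 pos [0.5695 0.1333 0.4042] rot [-3.141 -0.     2.848] F [0.6 0.4 0.5] open 0.291
mat [0.0663 0.0302] delta cm [-7.91 -3.47 15.42] roll -0.098
```

>>> move_arm(
  deltas=[
    [[-4,-1.8,3,-0.05],[-7.9,-3.5,7,-0.098],[-7.9,-3.5,11,-0.098],[-7.9,-3.5,15,-0.098],[-7.9,-3.5,15,-0.098]],
  ],
)

```text
time_s: 2.02
tool_pos: [0.6324, 0.079, 0.2511]
ee_rot: [-3.14, -0.008, 2.948]
force: [-0.1, -0.6, -0.2]
opening: 0.288
```

```bash
python3 -c "
from h import *
goal(.024,-.045,.178,2.946)
for n in ('side','top','wrist'):
    cv2.imwrite(f'pics/{n}1.png',capture(n))
s=cv2.imread('pics/side1.png');cv2.imwrite('pics/s1c.png',cv2.resize(s[150:290,290:430],None,fx=4,fy=4,interpolation=2))
"
```

```text
t 2.02 pos [0.6324 0.079  0.2511] rot [-3.14  -0.008  2.948] F [-0.1 -0.6 -0.2] open 0.288
mat [ 0.0252 -0.0421] delta cm [-0.35 -0.11  7.31] roll 0.002
```

View pics/s1c.png

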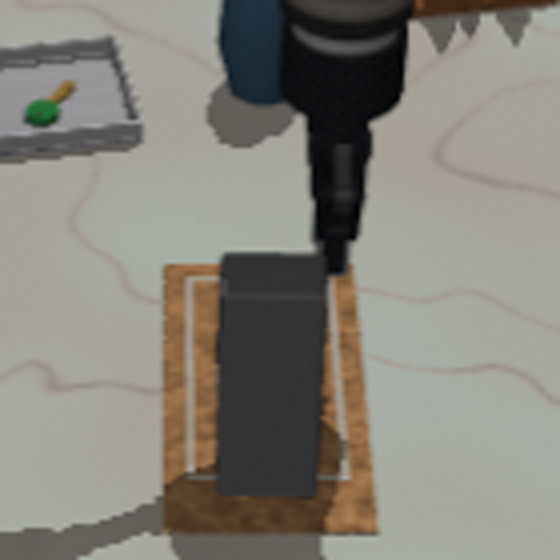

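View pics/wrist1.png

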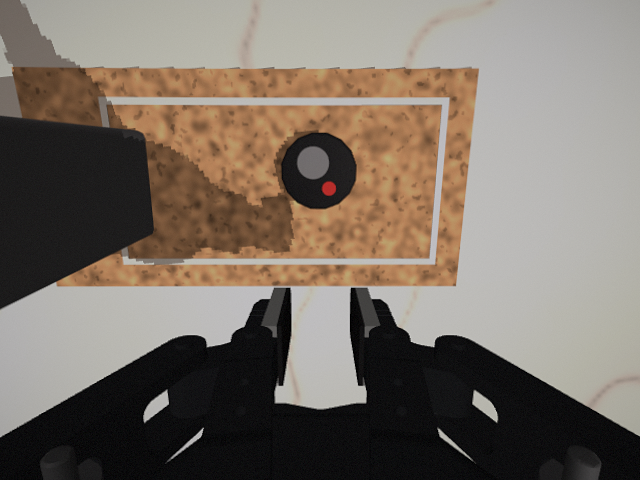

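View pics/top1.png

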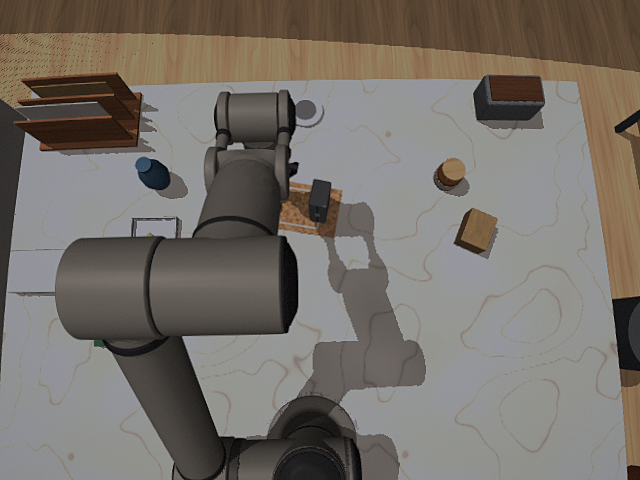

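```bash
python3 -c "
from h import *
im=cv2.imread('pics/wrist1.png')
m=cv2.inRange(im,(0,0,0),(40,40,40)); m[:, :270]=0;m[260:]=0;m[:,380:]=0
cn=max(cv2.findContours(m,0,2)[0],key=cv2.contourArea); c,r=cv2.minEnclosingCircle(cn);print(c,r)
f=onplane('wrist',[c],.010)[0]; d=f[:2]-MO; print('fob',f,'mat',d@MX,d@MY)
# mat corners by wrist
mm=onplane('wrist',[(478,68),(457,286)],.002);print([((p[:2]-MO)@MX,(p[:2]-MO)@MY) for p in mm])
o=get_obs();R=Ro.from_euler('xyz',o['ee_rot']).as_matrix()
for L in (.155,.16,.165,.17,.175,.18): print(L,proj('wrist',[np.array(o['tool_pos'])+R@np.array([.011,s*.0125,L]) for s in (-1,1)]).round(0).tolist(), proj('side',[np.array(o['tool_pos'])+R@np.array([0.0,-.020,L])]).round(1).tolist())
print(290+270/4*0+338/4,150+272/4)
"
```

```text
(317.7687683105469, 170.06173706054688) 37.96489334106445
fob [0.58219702 0.08755934 0.01      ] mat 0.02388533605644579 0.00890593973831303
[(np.float64(0.11354242321409928), np.float64(0.0642550933446417)), (np.float64(0.11512958401468266), np.float64(-0.06608317275448353))]
0.155 [[288.0, 301.0], [356.0, 301.0]] [[374.0, 211.5]]
0.16 [[289.0, 296.0], [355.0, 296.0]] [[373.9, 213.1]]
0.165 [[290.0, 291.0], [353.0, 291.0]] [[373.9, 214.7]]
0.17 [[291.0, 286.0], [352.0, 286.0]] [[373.8, 216.3]]
0.175 [[292.0, 282.0], [351.0, 282.0]] [[373.7, 217.8]]
0.18 [[293.0, 278.0], [350.0, 278.0]] [[373.6, 219.4]]
374.5 218.0
```

>>> move_arm(
  deltas=[
    [[-0.3,-0.1,2.5,0],[-0.3,-0.1,5,0],[-0.3,-0.1,6.5,0],[-0.3,-0.1,7.2,0],[-0.3,-0.1,7.2,0]],
  ],
)

```text
time_s: 2.8
tool_pos: [0.6365, 0.0776, 0.1833]
ee_rot: [3.141, 0.001, 2.948]
force: [0.8, 0.3, 0.9]
opening: 0.292
```

```bash
python3 -c "
from h import *
goal(.024,.078,.178,2.946)
for n in ('side','wrist'):
    cv2.imwrite(f'pics/{n}2.png',capture(n))
s=cv2.imread('pics/side2.png');cv2.imwrite('pics/s2c.png',cv2.resize(s[150:290,290:430],None,fx=4,fy=4,interpolation=2))
"
```

```text
t 2.8 pos [0.6365 0.0776 0.1833] rot [3.141e+00 1.000e-03 2.948e+00] F [0.8 0.3 0.9] open 0.292
mat [ 0.0247 -0.0463] delta cm [12.43 -0.05  0.52] roll 0.002
```

View pics/s2c.png

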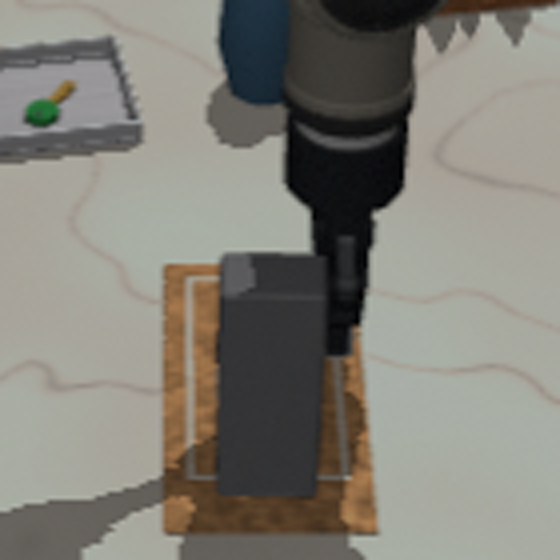

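View pics/wrist2.png

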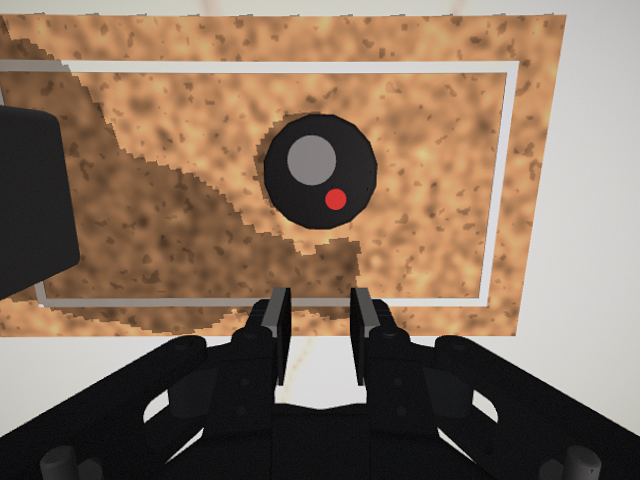

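>>> move_arm(
  deltas=[
    [[0,0,0.3,0],[0,0,0.5,0],[0,0,0.5,0]],
  ],
)

```text
time_s: 3.28
tool_pos: [0.6362, 0.0775, 0.1776]
ee_rot: [3.142, -0.0, 2.948]
force: [-0.2, -0.2, 0.3]
opening: 0.292
```

```bash
python3 -c "
from h import *
goal(.024,.078,.178,2.946)
o=get_obs();R=Ro.from_euler('xyz',o['ee_rot']).as_matrix()
for L in (.155,.16,.165,.17,.175,.18): print(L,proj('side',[np.array(o['tool_pos'])+R@np.array([0.0,-.020,L])]).round(1).tolist())
s=capture('side');cv2.imwrite('pics/s3c.png',cv2.resize(s[200:260,350:410],None,fx=9,fy=9,interpolation=2))
"
```

```text
t 3.27 pos [0.6362 0.0775 0.1776] rot [ 3.142 -0.     2.948] F [-0.2 -0.2  0.3] open 0.292
mat [ 0.0245 -0.046 ] delta cm [12.4  -0.04 -0.04] roll 0.002
0.155 [[373.4, 236.1]]
0.16 [[373.3, 237.6]]
0.165 [[373.2, 239.0]]
0.17 [[373.1, 240.5]]
0.175 [[373.0, 242.0]]
0.18 [[372.9, 243.4]]
```

View pics/s3c.png

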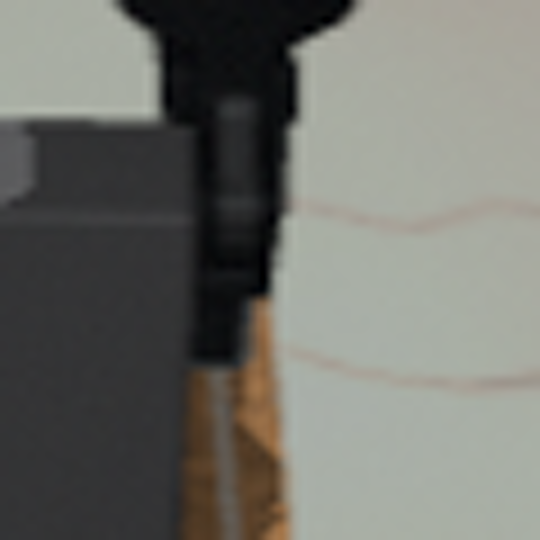

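>>> move_arm(
  deltas=[
    [[0.6,0,0.15,0],[1.3,0,0.15,0],[1.9,0,0.15,0],[2.4,0,0.15,0],[2.9,0,0.15,0]],
  ],
)

```text
time_s: 3.95
tool_pos: [0.6075, 0.0832, 0.1763]
ee_rot: [3.141, 0.0, 2.948]
force: [0.6, 0.1, 0.4]
opening: 0.29
```

>>> move_arm(
  deltas=[
    [[0.5,0,0,0],[1.1,0,0,0],[1.8,0,0,0],[2.5,0,0,0],[3.2,0,0,0]],
  ],
)

```text
time_s: 4.58
tool_pos: [0.5759, 0.0894, 0.1762]
ee_rot: [3.141, 0.0, 2.948]
force: [0.7, -0.3, 0.3]
opening: 0.291
```

```bash
python3 -c "
from h import *
goal(.024,.078,.177,2.946)
cv2.imwrite(f'pics/wrist3.png',capture('wrist'))
"
```

```text
t 4.58 pos [0.5759 0.0894 0.1762] rot [3.141 0.    2.948] F [ 0.7 -0.3  0.3] open 0.291
mat [0.0245 0.0154] delta cm [ 6.26 -0.04 -0.08] roll 0.002
```

View pics/wrist3.png

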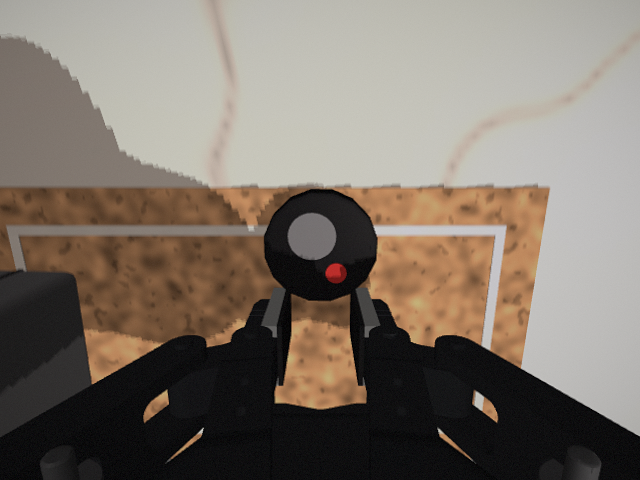

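The fob is cradled between the tips at about (320,245) and moves straight, so I'll continue the push.

>>> move_arm(
  deltas=[
    [[0.7,0,0,0],[1.4,0,0,0],[2.1,0,0,0],[2.8,0,0,0],[3.5,0,0,0]],
  ],
)

```text
time_s: 5.25
tool_pos: [0.5416, 0.0961, 0.1762]
ee_rot: [3.142, -0.0, 2.948]
force: [0.7, 0.5, -1.2]
opening: 0.294
```

>>> move_arm(
  deltas=[
    [[0.7,0,0,0],[1.4,0,0,0],[2.1,0,0,0],[2.6,0,0,0],[2.8,0,0,0]],
  ],
)

```text
time_s: 5.88
tool_pos: [0.5143, 0.1015, 0.1762]
ee_rot: [3.142, -0.0, 2.948]
force: [0.1, -0.0, -0.7]
opening: 0.298
```

>>> move_arm(
  deltas=[
    [[0,0,0,0],[-0.5,0,0,0],[-1.5,0,0,0],[-2,0,-1,0],[-2,0,-4,0]],
  ],
)

```text
time_s: 6.5
tool_pos: [0.5345, 0.0973, 0.2159]
ee_rot: [-3.141, -0.002, 2.947]
force: [-0.0, -0.6, 0.1]
opening: 0.294
```

```bash
python3 -c "
from h import *
goal(.024,.078,.177,2.946)
im=capture('wrist');cv2.imwrite(f'pics/wrist4.png',im)
"
```

```text
t 6.5 pos [0.5345 0.0973 0.2159] rot [-3.141e+00 -2.000e-03  2.947e+00] F [-0.  -0.6  0.1] open 0.294
mat [0.0242 0.0576] delta cm [ 2.03 -0.02  3.9 ] roll 0.001
```

View pics/wrist4.png

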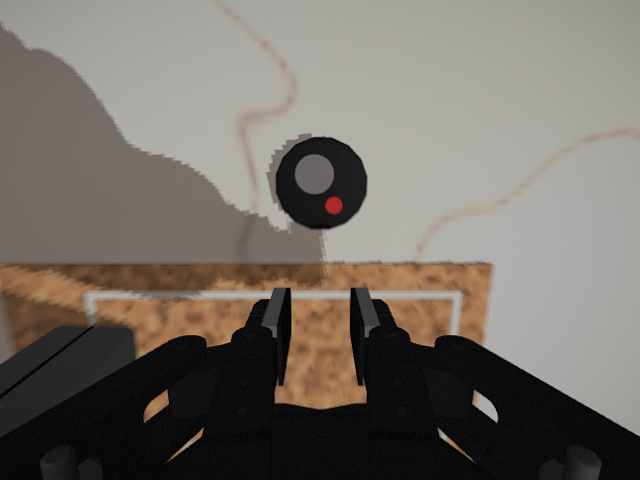

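The fob is at (321,182), fully on marble and clear of the mat edge at row 263. Next I rise and move behind the case.

>>> move_arm(
  deltas=[
    [[0,0,-3,0],[0,0,-7.5,0],[0,0,-12,0],[0,0,-16.5,0],[0,0,-20,0]],
  ],
)

```text
time_s: 7.18
tool_pos: [0.5342, 0.0975, 0.4191]
ee_rot: [3.141, 0.003, 2.948]
force: [0.2, 1.1, -0.7]
opening: 0.292
```

```bash
python3 -c "
from h import *
goal(-.175,.0014,.42,1.375)
"
```

```text
t 7.17 pos [0.5342 0.0975 0.4191] rot [3.141e+00 3.000e-03 2.948e+00] F [ 0.2  1.1 -0.7] open 0.292
mat [0.0243 0.058 ] delta cm [ -5.63 -19.94  -0.09] roll 1.573
```

>>> move_arm(
  deltas=[
    [[-1,-3,0,0.15],[-2.2,-7.5,0,0.33],[-3.4,-12,0,0.51],[-4.6,-16.5,0,0.69],[-5.6,-20,0,0.87]],
  ],
)

```text
time_s: 7.8
tool_pos: [0.5505, -0.1114, 0.4169]
ee_rot: [3.141, 0.001, 2.071]
force: [0.5, -0.3, 0.3]
opening: 0.292
```

>>> move_arm(
  deltas=[
    [[0,0,0,0.18],[0,0,0,0.36],[0,0,0,0.54],[0,0,0,0.7],[0,0,0,0.7]],
  ],
)

```text
time_s: 8.43
tool_pos: [0.5506, -0.1096, 0.4168]
ee_rot: [3.141, 0.0, 1.379]
force: [-0.1, -0.0, -0.7]
opening: 0.295
```

```bash
python3 -c "
from h import *
goal(-.175,.0014,.315,1.375)
for n in ('side','top','wrist'):
    cv2.imwrite(f'pics/{n}5.png',capture(n))
"
```

```text
t 8.43 pos [ 0.5506 -0.1096  0.4168] rot [3.141 0.    1.379] F [-0.1 -0.  -0.7] open 0.295
mat [-0.1756  0.0016] delta cm [6.000e-02 1.000e-02 1.018e+01] roll 0.004
```

View pics/wrist5.png

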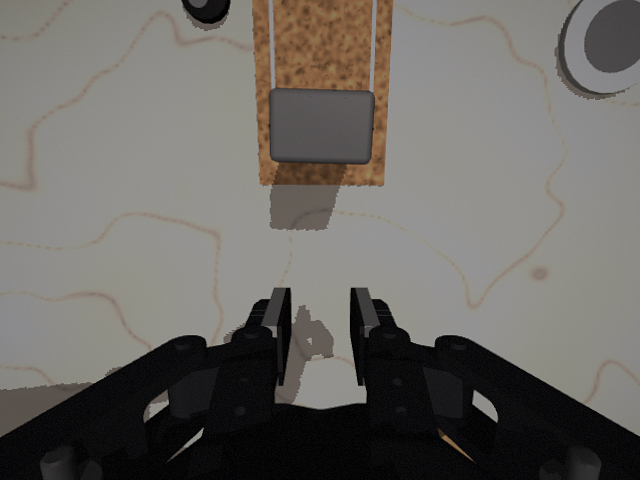

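View pics/top5.png

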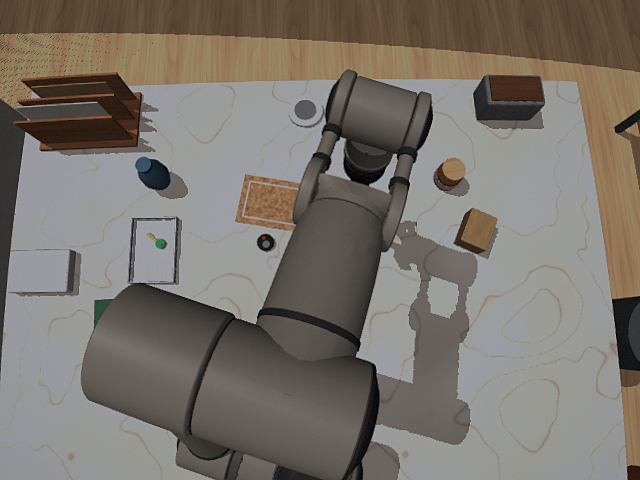

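View pics/side5.png

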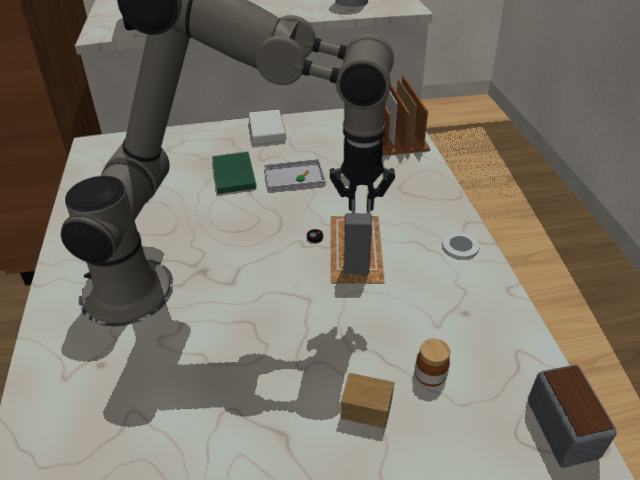

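```bash
python3 -c "
from h import *
p=onplane('wrist',[(271,89),(374,93),(371,164),(270,160)],.162)
d=p[:,:2]-MO; m=np.c_[d@MX,d@MY]; print(m.round(4), m.mean(0).round(4)); e=m[0]-m[1]; print(np.degrees(np.arctan2(-e[0],e[1]))); e=m[3]-m[2]; print(np.degrees(np.arctan2(-e[0],e[1])))
p=onplane('wrist',[(260,185),(384,184)],.002);d=p[:,:2]-MO;print(d@MX,d@MY)
f=onplane('top',[(265.5,242)],.009);d=f[:,:2]-MO;print('fob',d@MX,d@MY)
"
```

```text
[[-0.0779  0.0296]
 [-0.0797 -0.0291]
 [-0.1192 -0.0291]
 [-0.1171  0.0315]] [-0.0985  0.0007]
-1.8026912510768205
-1.9530141806275982
[-0.14720843 -0.14560339] [ 0.06432522 -0.06550955]
fob [0.02425514] [0.1072045]
```

Case measured at mat (-98, 1) mm, yaw -1.9°. The fob is at mat y = +107 mm, so it's clear of the mat (it needs more than 87). I descend behind the case with the fingertips at about z = 135 mm.

>>> move_arm(
  deltas=[
    [[0,0,2,0.018],[0,0,5,0.037],[0,0,8,0.037],[0,0,10.5,0.037],[0,0,11.2,0.037]],
  ],
)

```text
time_s: 9.2
tool_pos: [0.5504, -0.1094, 0.3028]
ee_rot: [-3.139, -0.0, 1.342]
force: [0.6, 0.3, 0.3]
opening: 0.292
```

>>> move_arm(
  deltas=[
    [[0.3,0,0,0],[0.3,0,0,0]],
  ],
)

```text
time_s: 9.45
tool_pos: [0.5517, -0.1064, 0.3054]
ee_rot: [3.139, 0.0, 1.341]
force: [-0.1, -0.2, -0.4]
opening: 0.292
```

```bash
python3 -c "
from h import *
goal(-.0985-.032*.9994,.0007+.032*.033,.305,1.342)
for n in ('side','wrist'):
    cv2.imwrite(f'pics/{n}6.png',capture(n))
s=cv2.imread('pics/side6.png');cv2.imwrite('pics/s6c.png',cv2.resize(s[150:290,290:430],None,fx=4,fy=4,interpolation=2))
"
```

```text
t 9.45 pos [ 0.5517 -0.1064  0.3054] rot [3.139 0.    1.341] F [-0.1 -0.2 -0.4] open 0.292
mat [-0.1723  0.0012] delta cm [ 4.18 -0.2   0.04] roll -0.001
```

View pics/wrist6.png

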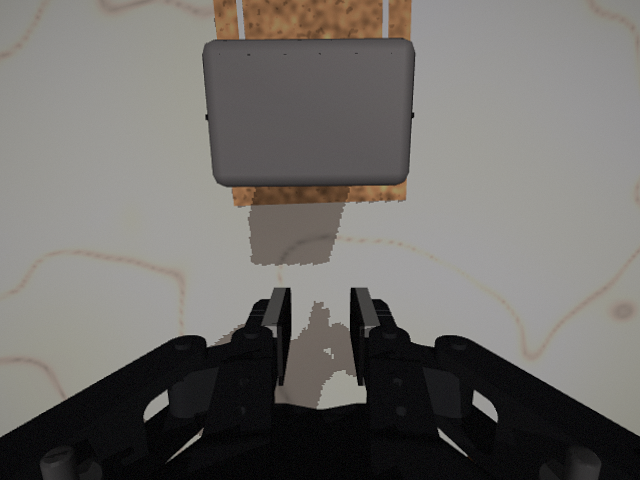

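View pics/s6c.png

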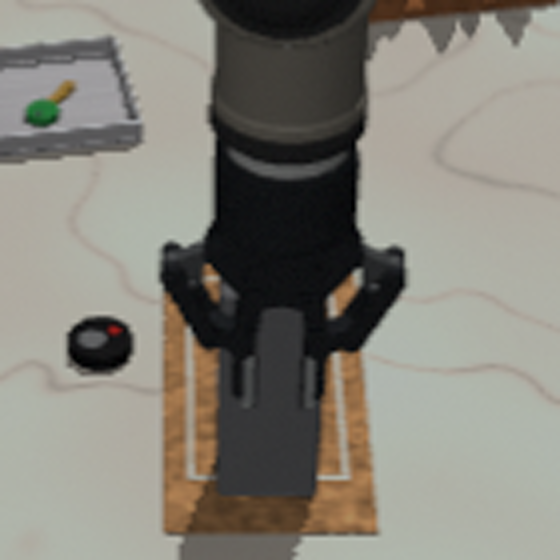

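>>> move_arm(
  deltas=[
    [[0.8,-0.1,0,0],[1.6,-0.2,0,0],[2.4,-0.2,0,0],[3.0,-0.2,0,0],[3.3,-0.2,0,0]],
  ],
)

```text
time_s: 10.18
tool_pos: [0.557, -0.0734, 0.3042]
ee_rot: [3.142, -0.0, 1.341]
force: [0.4, -1.1, -0.3]
opening: 0.293
```

>>> move_arm(
  deltas=[
    [[0.3,0,0,0],[0.6,0,0,0],[0.9,0,0,0],[1.2,0,0,0],[1.5,0,0,0]],
  ],
)

```text
time_s: 10.8
tool_pos: [0.5604, -0.0592, 0.3042]
ee_rot: [3.141, -0.0, 1.341]
force: [-0.9, 0.1, 0.2]
opening: 0.292
```

```bash
python3 -c "
from h import *
goal(-.0985-.032*.9994,.0007+.032*.033,.305,1.342)
for n in ('wrist',):
    cv2.imwrite(f'pics/{n}7.png',capture(n))
"
```

```text
t 10.8 pos [ 0.5604 -0.0592  0.3042] rot [ 3.141 -0.     1.341] F [-0.9  0.1  0.2] open 0.292
mat [-0.1243  0.0018] delta cm [-0.61  0.03 -0.08] roll -0.001
```

View pics/wrist7.png

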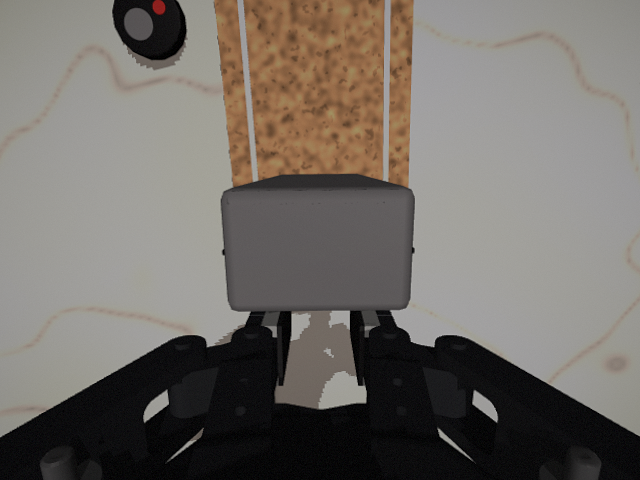

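>>> move_arm(
  deltas=[
    [[0.3,0,0,0],[0.6,0,0,0],[0.9,0,0,0],[1.2,0,0,0],[1.5,0,0,0]],
  ],
)

```text
time_s: 11.48
tool_pos: [0.5638, -0.0445, 0.3042]
ee_rot: [-3.142, -0.0, 1.341]
force: [0.8, -1.0, 0.8]
opening: 0.292
```

```bash
python3 -c "
from h import *
goal(-.0985-.032*.9994,.0007+.032*.033,.305,1.342)
for n in ('wrist','side'):
    cv2.imwrite(f'pics/{n}8.png',capture(n))
s=cv2.imread('pics/side8.png');w=cv2.imread('pics/wrist8.png');cv2.imwrite('pics/s8c.png',np.hstack([cv2.resize(s[180:290,300:410],(400,400),interpolation=2),cv2.resize(w,(400,300))[:, :] if 0 else cv2.resize(w,(400,400))]))
"
```

```text
t 11.47 pos [ 0.5638 -0.0445  0.3042] rot [-3.142 -0.     1.341] F [ 0.8 -1.   0.8] open 0.292
mat [-0.1092  0.0013] delta cm [-2.12  0.03 -0.08] roll -0.001
```

View pics/s8c.png

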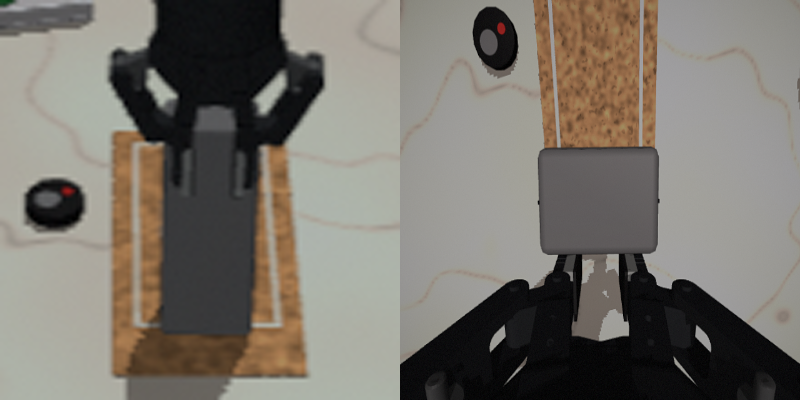

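The case is tilting squarely between both fingers, so I continue slowly to the balance point.

>>> move_arm(
  deltas=[
    [[0.3,0,0,0],[0.6,0,0,0],[0.8,0,0,0],[1.0,0,0,0],[1.1,0,0,0]],
  ],
)

```text
time_s: 12.2
tool_pos: [0.5663, -0.0339, 0.3042]
ee_rot: [-3.142, -0.0, 1.341]
force: [0.3, 0.0, -0.2]
opening: 0.292
```

```bash
python3 -c "
from h import *
goal(-.0985-.032*.9994,.0007+.032*.033,.305,1.342)
for n in ('wrist','side'):
    cv2.imwrite(f'pics/{n}9.png',capture(n))
s=cv2.imread('pics/side9.png');w=cv2.imread('pics/wrist9.png');cv2.imwrite('pics/s9c.png',np.hstack([cv2.resize(s[180:290,300:410],(400,400),interpolation=2),cv2.resize(w,(400,400))]))
"
```

```text
t 12.2 pos [ 0.5663 -0.0339  0.3042] rot [-3.142 -0.     1.341] F [ 0.3  0.  -0.2] open 0.292
mat [-0.0984  0.001 ] delta cm [-3.21  0.03 -0.08] roll -0.001
```

View pics/s9c.png

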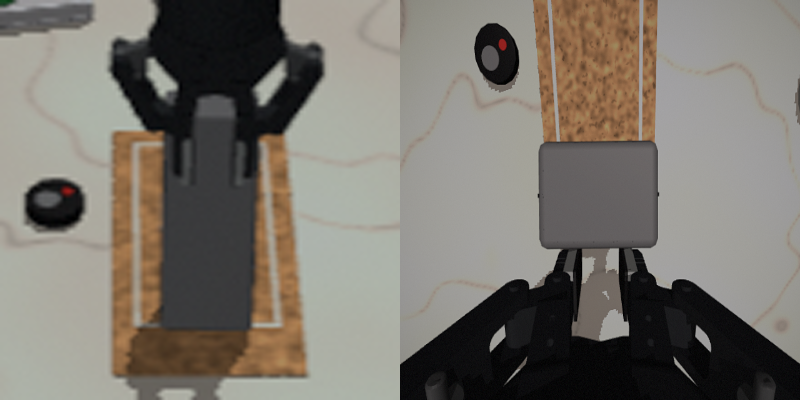

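>>> move_arm(
  deltas=[
    [[0.15,0,0,0],[0.3,0,0,0],[0.4,0,0,0],[0.4,0,0,0]],
  ],
)

```text
time_s: 12.8
tool_pos: [0.5672, -0.0301, 0.3042]
ee_rot: [3.142, -0.0, 1.341]
force: [0.3, 0.2, -1.0]
opening: 0.292
```

```bash
python3 -c "
from h import *
goal(-.0985-.032*.9994,.0007+.032*.033,.305,1.342)
w=capture('wrist');cv2.imwrite('pics/w10.png',cv2.resize(w,(400,300)))
"
```

```text
t 12.8 pos [ 0.5672 -0.0301  0.3042] rot [ 3.142 -0.     1.341] F [ 0.3  0.2 -1. ] open 0.292
mat [-0.0944  0.0008] delta cm [-3.61  0.03 -0.08] roll -0.001
```

View pics/w10.png

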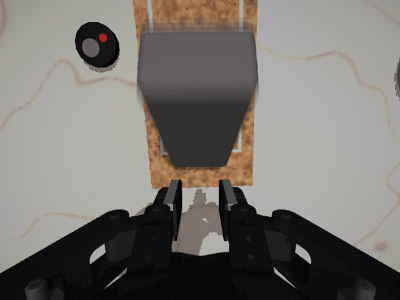

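>>> move_arm(
  deltas=[
    [[0,0,0,0],[0,0,0,0],[0,0,0,0],[0,0,0,0],[0,0,0,0]],
  ],
)

```text
time_s: 13.48
tool_pos: [0.5672, -0.0301, 0.3042]
ee_rot: [3.142, -0.0, 1.341]
force: [-0.5, 0.3, -0.4]
opening: 0.294
```

>>> move_arm(
  deltas=[
    [[-1,0,-1,0],[-3,0,-3,0],[-6,0,-6,0],[-9,0,-9,0],[-12,0,-12,0]],
  ],
)

```text
time_s: 14.1
tool_pos: [0.5391, -0.1484, 0.426]
ee_rot: [3.141, 0.0, 1.341]
force: [1.4, -0.1, 0.4]
opening: 0.29
```

```bash
python3 -c "
from h import *
goal(-.0985-.032*.9994,.0007+.032*.033,.305,1.342)
for n in ('wrist','side','top'):
    cv2.imwrite(f'pics/{n}11.png',capture(n))
s=cv2.imread('pics/side11.png');cv2.imwrite('pics/s11c.png',cv2.resize(s[200:290,300:400],None,fx=6.6,fy=6.6,interpolation=2))
"
```

```text
t 14.1 pos [ 0.5391 -0.1484  0.426 ] rot [3.141 0.    1.341] F [ 1.4 -0.1  0.4] open 0.29
mat [-0.2159  0.0054] delta cm [ 8.55  0.05 12.1 ] roll -0.001
```

View pics/wrist11.png

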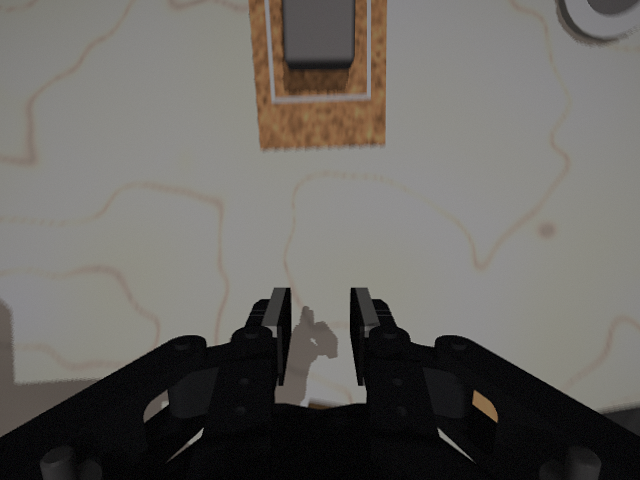

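View pics/s11c.png

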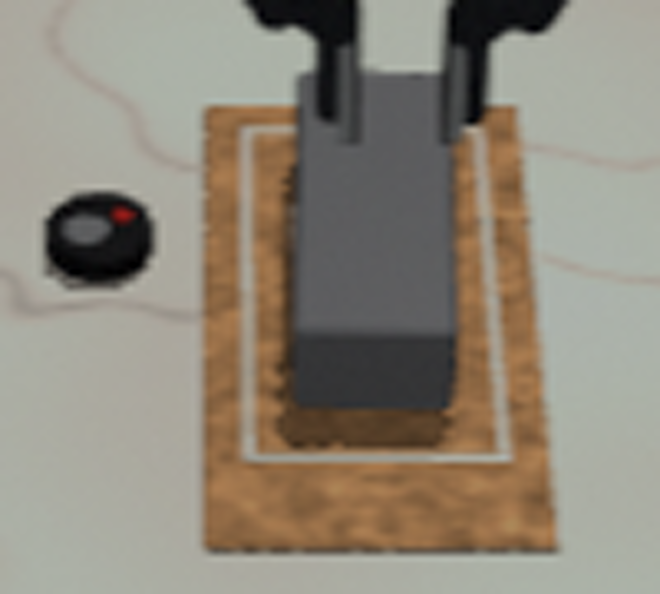

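View pics/top11.png

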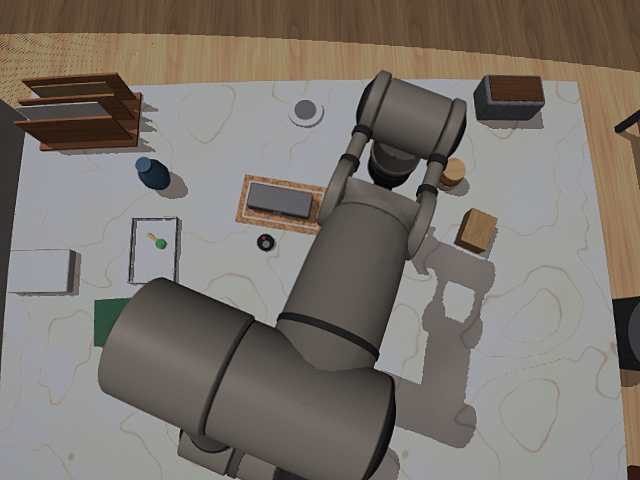

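```bash
python3 -c "
from h import *
mat=lambda p:np.c_[(p[:,:2]-MO)@MX,(p[:,:2]-MO)@MY].round(4)
f=lambda p,o:(np.array(p,float)+.5)/6.6-.5+np.array(o)
print('foot bottom',mat(onplane('side',f([(297,408),(448,408)],(300,200)),.004)))
print('foot upper',mat(onplane('side',f([(297,332),(452,332)],(300,200)),.042)))
print('head upper',mat(onplane('side',f([(299,74),(446,74)],(300,200)),.042)))
print('wrist foot',mat(onplane('wrist',[(284,62),(354,68)],.042)))
t=cv2.imread('pics/top11.png');cv2.imwrite('pics/t11c.png',cv2.resize(t[165:245,230:350],None,fx=6.6,fy=6.6,interpolation=2))
"
```

```text
foot bottom [[-0.0718  0.029 ]
 [-0.0716 -0.0282]]
foot upper [[-0.0712  0.0296]
 [-0.071  -0.0282]]
head upper [[ 0.0859  0.0266]
 [ 0.086  -0.0328]]
wrist foot [[-0.0763  0.0298]
 [-0.0834 -0.032 ]]
```

View pics/t11c.png

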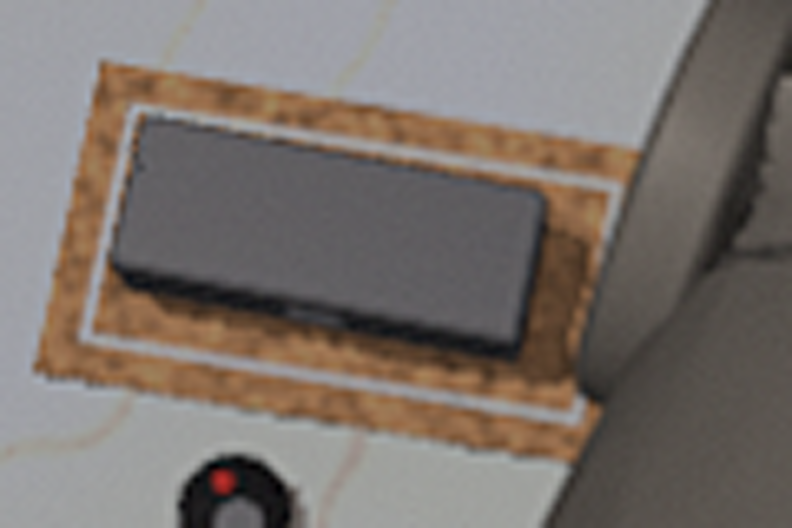

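```bash
python3 -c "
from h import *
o=get_obs();print(o['time_s'],np.abs(o['joint_vel']).max());print(hand_in())"
```

```text
14.25 0.058397379078680124
the job is handed in; nothing more can be done
None
```

I slid the fob off the mat first, then tipped the case, and handed the job in at about 14 s. No verdict was reported.

- **Fob:** I pushed it across the mat's long edge with two slightly open fingertips behind it. It measured at mat y = +107 mm, about 20 mm clear of the mat's edge, before I touched the case.
- **Case:** I pushed slowly near the top, square to its broad face, until it passed its balance point and fell by itself. The fingers stayed still while it fell and then withdrew.
- **Last checks:** The side view puts the case flat at x ≈ -72 to +86 mm and y ≈ -33 to +30 mm. That is inside the ±100 by ±50 mm outline with more than 10 mm to spare on every side, and the top view shows it inside the outline too. Force readings stayed at about 2 N or less. The other objects in view looked unmoved by eye, but the arm partly hid the candle and the book in the last top view.
- **Disagreement:** A rough wrist-camera reading, with the case cut off at the picture's edge, put the foot end at about x = -76 to -83 mm. That differs from the side view by 5–12 mm, but is still inside the outline.

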